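# Find a cap that fits the slip canister, close it and shut the vent

### The arm

A 6-joint arm with a two-finger parallel gripper is mounted at the origin on the work surface. World frame = base frame: x ahead of the robot, y to its left, z up, the work surface at z = 0. Lengths are in m, angles in rad, forces in N, time in s.
With the tool pointing down it reaches from about 0.225 to 0.875 m from the base axis. Payload 3.4 kg.
Tool frame: the origin (TCP) lies on the centre line of the jaws, within the pads' length; the fingertips stand 14 mm ahead of it and the grasp point (between the pads) lies 5 mm behind it; z points along the fingers, y is the line along which they close (so a half turn about z gives the same grasp; the last joint's range is limited). The gripper opens to 85 mm and grips with 20 to 120 N. Pads are 22 mm wide; open, the fingers measure 114 mm over their backs; the gripper's body (76 mm by 85 mm) begins 54 mm behind the grasp point. The pads swing forward as they close: fully open they stand 13 mm farther back than shut.
Start: joints at [-1.41, 0.276, 1.505, -0, 1.361, -0.121], TCP at [0.16, -0.552, 0.245] pointing down, gripper open.
Joint ranges: [-2.89, 2.89], [-0.75, 2.08], [0.22, 2.7], [-1.18, 4.32], [0.11, 2.71], [-2.7, 2.7]. Speed limits (rad/s): [2.57, 2.57, 3.14, 3.14, 3.14, 3.14].

### API

Orientations are given as a unit quaternion [w, x, y, z].
In Python, from rig import manip, eyes gives the robot as it stands.
- The arm moves only by the shell command python3 -m creep 'ROWS' [FORCE]. ROWS is JSON, a list of rows, each a list of 5 numbers: the opening, from 0 (shut) to 1 (fully open), then the shift along the tool's x, y, z normalised to -1 to 1, where 1 is 0.5 m, then the turn about the tool's z normalised to -1 to 1, where 1 is 360 degrees. In form: [[fingers, dx, dy, dz, spin], ...]. A call has 1 to 10 rows; each row is the pose to reach, as a shift and turn from the pose commanded when the call began, along the tool's axes at that moment, turning the shorter way round; what a row does not reach only later rows make up. A row lasts 1/10 s, in which the tool goes at most 50 mm and 8.59 degrees, less where a joint would pass 70% of its speed; a pose out of reach is approached as far as the arm can. A call with a number of a shift or a turn outside -1 to 1 is refused whole. A call with a gripper value outside its range is refused whole. The fingers move at their own pace and stop on an object; FORCE is the grip in N (left out, the last holds). Time passes only in rows, so rows that repeat a pose let the fingers close. It gives the time, the measured TCP pose, the force, the opening and the grip force at its end, in the units of the state.
- manip.get_state(): the state, without advancing time (a new reading comes with each control period).
- eyes.get_image(name): name is "scene" or "top" or "wrist"; returns a dict with "frame" (384x512x3 uint8, red, green, blue), "fx", "fy", "cx", "cy" (pixels), "R" (3x3) and "t" (3): a world point X has camera coordinates R X + t. Camera axes: x right, y down, z forward; pixel columns grow to the right and rows downward; lengths in m; the calibration is good to about 2 mm. A picture is of the moment at which its call begins. There is no depth.
- manip.sign_off(): hands the job in; it is judged then, once.
Trained networks look in the newest picture that a camera, given by its name, has taken for a name from the list of things; names that differ only in an ending like _2 or _b are one class to them, and where a whole thing is asked for, a point or a joint stands for the part that bears it (a point fixed in the world has none). Each returns a list of dicts, best first, with "confidence" (0 to 1); they miss things now and then, are a little off and sometimes report something else, mostly with a low value. They report only what shows in the picture. A call takes as long as a camera call. They do not tell look-alikes from the thing itself.
- eyes.regions_of(camera, label): "mask" (384x512 bool, what is visible of it) and "bbox" ([left, top, right, bottom] in pixels, round what is visible of it).
- eyes.place_of(camera, label): "centre" ([column, row] in pixels: a listed point, or the origin of a listed thing).
The state is a dict: "clock": time; "qpos": joint angles; "qd": joint speeds; "effort": joint torques, N m; "position": TCP position; "ee_rot": TCP orientation; "contact_force": force on the tool from outside, world axes, zero at the start; "moment": the same for the moment, N m; "width": finger opening in m; "gripper_force": force on a finger pad.
Only numpy, scipy, OpenCV 4.12 (cv2) and the standard library are available. Lean on these libraries where they do the work, as an engineer would, in place of code of your own. Each camera call takes 0.05 s, during which the arm holds its last target. There are 200 camera calls.

### The job

The screw caps of the casting-slip canisters have got mixed up. By trying them, find one that threads onto this canister's filler neck, and screw it down fully home while the butterfly vent valve beside the carrying handle is still open so that the air can get out; then shut the vent (a quarter turn clockwise, wings across the pipe). Put all the other caps into the small yellow crate, and do not disturb the cup, the jar and the clay disc.

Things in the scene. Friction and masses are not known exactly. Their poses are not given: they have to be found in the camera images.
- canister: White plastic canister, fixed, 220 (x) by 260 (y) by 140 mm high; origin: centre of its underside. On its top: filler neck at (0, -65 mm); carrying handle, a bar along x, 150 mm long, 18 mm wide, top 45 mm above the canister, at y = +20 mm; vent valve at (0, +77 mm), a brass body along x, with its butterfly key above it, top of the key 78 mm above the canister.
- filler (a point): Threaded filler neck on the canister: this point is on its axis, on the collar at its foot, 148 mm above the canister's underside; a cap is home when its origin is here. Collar 31 mm in radius; the neck stands 24 mm above it, 30 or 39 mm across the thread. Three-start right-hand thread, 24 mm per turn, 0.5 N m or less. Once down a cap cannot be pulled off.
- cap_1: Loose black screw cap, 56 mm across, 50 mm high, 50 to 100 g, top closed, mouth down; origin: centre of its lower rim. Grip across its upper 23 mm. The caps look alike but their threads differ; one or two of those present fit. A right one, set on the neck at any yaw, stands 5 to 14 mm above home, and a clockwise turn takes it down 6 mm a quarter. A wrong one stops 11 to 15 mm above home.
- cap_2: Loose black screw cap, 56 mm across, 50 mm high, 50 to 100 g, top closed, mouth down; origin: centre of its lower rim. Grip across its upper 23 mm. The caps look alike but their threads differ; one or two of those present fit. A right one, set on the neck at any yaw, stands 5 to 14 mm above home, and a clockwise turn takes it down 6 mm a quarter. A wrong one stops 11 to 15 mm above home.
- cap_3: Loose black screw cap, 56 mm across, 50 mm high, 50 to 100 g, top closed, mouth down; origin: centre of its lower rim. Grip across its upper 23 mm. The caps look alike but their threads differ; one or two of those present fit. A right one, set on the neck at any yaw, stands 5 to 14 mm above home, and a clockwise turn takes it down 6 mm a quarter. A wrong one stops 11 to 15 mm above home.
- cap_4: Loose black screw cap, 56 mm across, 50 mm high, 50 to 100 g, top closed, mouth down; origin: centre of its lower rim. Grip across its upper 23 mm. The caps look alike but their threads differ; one or two of those present fit. A right one, set on the neck at any yaw, stands 5 to 14 mm above home, and a clockwise turn takes it down 6 mm a quarter. A wrong one stops 11 to 15 mm above home.
- cap_5: Loose black screw cap, 56 mm across, 50 mm high, 50 to 100 g, top closed, mouth down; origin: centre of its lower rim. Grip across its upper 23 mm. The caps look alike but their threads differ; one or two of those present fit. A right one, set on the neck at any yaw, stands 5 to 14 mm above home, and a clockwise turn takes it down 6 mm a quarter. A wrong one stops 11 to 15 mm above home.
- vent (a joint): Turn of the grey butterfly key of the vent valve about the vertical, rad, growing clockwise from above: 0 = open, wings along the canister's x; 1.57 = shut against its stop, wings along its y. Starts between 0 and 0.3. Friction 0.12 N m; it stays where it is left.
- vent_grip (a point): Point on the key's axis at the height to grip, 70 mm above the canister's top; x along the wings. The key is a bar 72 mm long, 12 mm thick, 22 mm high (14 mm below this point, 8 mm above). The valve body's top is 26 mm below this point. Near shut one wing tip is 12 mm from the carrying handle.
- crate: Small open yellow plastic crate, fixed, 300 mm (its x) by 180 mm (its y), walls 5 mm thick and 55 mm high, floor 5 mm thick; origin: centre of its underside.
- bell_cup: White ceramic cup, 90 mm across, 85 mm high, standing; a bystander. Origin: centre of its underside.
- glaze_jar: Closed glaze jar, 60 mm across, 80 mm high; a bystander. Origin: centre of its underside.
- clay_disc: White clay disc, 80 mm across, 8 mm thick, lying flat; a bystander. Origin: centre of its underside.
Things that resemble listed ones, but are neither listed nor needed, are in the scene too. What is shaped like the cap_5 but purple is not meant.

How it is judged:
By the outcome, as a careful person would: the job done as asked, in the order asked, and still so for the second after the job is handed in, with the robot touching nothing.
Of cap_1, cap_2, cap_3, cap_4, cap_5 only 4 to 5 are there at a start; the rules pass over those that are not, and their reading is None.
At some moment in a run one of cap_1, cap_2, cap_3, cap_4, cap_5 may be knocked a few centimetres aside while the robot is not near it.
It also fails if it takes over 210 s, if anything falls off the work surface, if the arm or the gripper's body presses on something with over 40 N, if the wrist force passes 120 N, or if a joint passes its speed limit or range.

## Working session

There is one attempt and no reset: what is moved stays moved. The work goes in short steps, Python scripts to look and compute and a shell command to move; the robot and the scene stay as the last step left them, time stands still between calls to the robot, and variables do not carry over. Pictures are saved under pics/ and viewed, at most 14 in all, crops included, and the job is handed in when it is done.

```bash
ls; mkdir -p pics
cat > h.py <<'E'
import numpy as np, cv2, sys
from rig import manip, eyes
def save(n,f): 
    im=eyes.get_image(n); cv2.imwrite('pics/'+f,im['frame'][:,:,::-1]); return im
def ray(im,p):
    d=np.array([(p[0]-im['cx'])/im['fx'],(p[1]-im['cy'])/im['fy'],1.]); R=np.array(im['R']);t=np.array(im['t'])
    return -R.T@t, R.T@d
def atz(im,p,z):
    o,d=ray(im,p); return o+d*(z-o[2])/d[2]
def proj(im,X):
    c=np.array(im['R'])@X+np.array(im['t']); return np.array([im['fx']*c[0]/c[2]+im['cx'],im['fy']*c[1]/c[2]+im['cy']])
def tri(a,pa,b,pb):
    A=np.zeros((3,3));B=np.zeros(3);L=[]
    for o,d in (ray(a,pa),ray(b,pb)):
        d=d/np.linalg.norm(d);P=np.eye(3)-np.outer(d,d);A+=P;B+=P@o;L.append((o,P))
    X=np.linalg.solve(A,B);return X,max(np.linalg.norm(P@(X-o)) for o,P in L)
E
python3 - <<'E'
from h import *
np.set_printoptions(precision=3,suppress=True)
print(manip.get_state())
I={}
for n in ('scene','top','wrist'):
    I[n]=save(n,n+'0.png'); print(n,'cam',-np.array(I[n]['R']).T@I[n]['t'],I[n]['fx'])
a=np.hstack([I['scene']['frame'],I['top']['frame']])
for n in ('scene','top'):
  for l in ('canister','filler','cap_1','vent','vent_grip','crate','bell_cup','glaze_jar','clay_disc'):
    for r in eyes.place_of(n,l): print(n,l,np.round(r['centre'],1),round(r['confidence'],2),atz(I[n],r['centre'],0.0))
E
```

```text
pics
{'clock': 0.0, 'qpos': array([-1.41 ,  0.277,  1.506,  0.   ,  1.361, -0.121]), 'qd': array([ 0.002,  0.001, -0.001, -0.001,  0.001,  0.001]), 'effort': array([ -0.   , -41.679, -24.581,  -0.   ,   0.011,   0.   ]), 'position': array([ 0.16 , -0.552,  0.244]), 'ee_rot': array([-0.001,  0.99 ,  0.14 , -0.   ]), 'contact_force': array([-0.   , -0.062, -1.274]), 'moment': array([-0.019,  0.041,  0.042]), 'gripper_force': 0.0, 'width': 0.08503560389845721}
scene cam [ 1.347 -0.217  0.986] 349.80439809879505
top cam [0.387 0.048 1.381] 432.1732777280279
wrist cam [ 0.228 -0.531  0.373] 267.72585894842166
scene canister [288.8 197.6] 0.6 [0.531 0.211 0.   ]
scene filler [276.2 173.7] 0.92 [0.391 0.216 0.   ]
scene filler [213.8 244.8] 0.32 [ 0.645 -0.118  0.   ]
scene cap_1 [190.2 231.2] 0.88 [ 0.561 -0.181  0.   ]
scene cap_1 [213.9 199.2] 0.83 [ 0.441 -0.062  0.   ]
scene cap_1 [212.7 249.9] 0.82 [ 0.664 -0.126  0.   ]
scene cap_1 [190.2 183.2] 0.74 [ 0.324 -0.129 -0.   ]
scene cap_1 [185.4 206.5] 0.71 [ 0.44  -0.173  0.   ]
scene cap_1 [227.8 213.8] 0.65 [ 0.529 -0.033  0.   ]Traceback (most recent call last):
  File "<stdin>", line 10, in <module>
ValueError: it knows: bell_cup, canister, cap, clay_disc, crate, filler, glaze_jar, vent_grip
```

Run:
```python
from h import *
np.set_printoptions(precision=3,suppress=True)
I={n:eyes.get_image(n) for n in ('scene','top')}
for n in ('scene','top'):
  for l in ('canister','filler','cap_1','vent_grip','crate','bell_cup','glaze_jar','clay_disc'):
    for r in eyes.place_of(n,l):
      if r['confidence']>.2: print(n,l,np.round(r['centre'],1),round(r['confidence'],2),atz(I[n],r['centre'],0.0))
cv2.imwrite('pics/top1.png',cv2.resize(I['top']['frame'][:,:,::-1],(800,600),interpolation=cv2.INTER_CUBIC))
cv2.imwrite('pics/scene1.png',cv2.resize(I['scene']['frame'][:,:,::-1],(800,600),interpolation=cv2.INTER_CUBIC))
```

```text
scene canister [293.1 196. ] 0.92 [0.529 0.23  0.   ]
scene filler [276.2 169.7] 0.85 [0.368 0.225 0.   ]
scene cap_1 [211.6 249.8] 0.81 [ 0.662 -0.13   0.   ]
scene cap_1 [188.7 228.2] 0.8 [ 0.546 -0.183  0.   ]
scene cap_1 [187.6 182.9] 0.67 [ 0.319 -0.138  0.   ]
scene cap_1 [186.3 205.6] 0.66 [ 0.437 -0.169 -0.   ]
scene cap_1 [226.  215.3] 0.62 [ 0.534 -0.041  0.   ]
scene cap_1 [211.7 196.5] 0.57 [ 0.424 -0.066  0.   ]
scene vent_grip [314.2 149.1] 0.64 [0.301 0.433 0.   ]
scene vent_grip [268.1 261.6] 0.27 [0.77  0.032 0.   ]
scene crate [141.6 219.9] 0.92 [ 0.45  -0.336  0.   ]
scene bell_cup [187.6 272.8] 0.68 [ 0.721 -0.225  0.   ]
scene glaze_jar [322.6 164.6] 0.69 [0.406 0.42  0.   ]
scene clay_disc [269.1 262.1] 0.68 [0.773 0.035 0.   ]
scene clay_disc [185.4 205.9] 0.63 [ 0.437 -0.172  0.   ]
top canister [193.1 217.4] 0.82 [0.514 0.223 0.   ]
top canister [330.8 151.3] 0.68 [ 0.725 -0.228  0.   ]
top filler [208.7 208.9] 0.66 [0.54  0.173 0.   ]
top cap_1 [313.2 238. ] 0.84 [ 0.443 -0.159  0.   ]
top cap_1 [279.4 249.2] 0.79 [ 0.409 -0.051  0.   ]
top cap_1 [299.9 176.3] 0.7 [ 0.643 -0.123  0.   ]
top cap_1 [275.  212.5] 0.65 [ 0.526 -0.04   0.   ]
top cap_1 [308.9 275. ] 0.57 [ 0.327 -0.142  0.   ]
top cap_1 [320.5 202.7] 0.52 [ 0.555 -0.187  0.   ]
top cap_1 [329.3 155. ] 0.41 [ 0.713 -0.222  0.   ]
top cap_1 [193.5 213.5] 0.3 [0.526 0.222 0.   ]
top vent_grip [156.5 202.7] 0.67 [0.563 0.341 0.   ]
top vent_grip [252.1 133.1] 0.32 [0.79 0.03 0.  ]
top crate [366.5 231.6] 0.7 [ 0.46  -0.331  0.   ]
top bell_cup [329.4 155.7] 0.72 [ 0.71  -0.222  0.   ]
top glaze_jar [126.9 252.2] 0.77 [0.407 0.431 0.   ]
top clay_disc [253.5 132.4] 0.74 [0.792 0.025 0.   ]
```

View pics/top1.png

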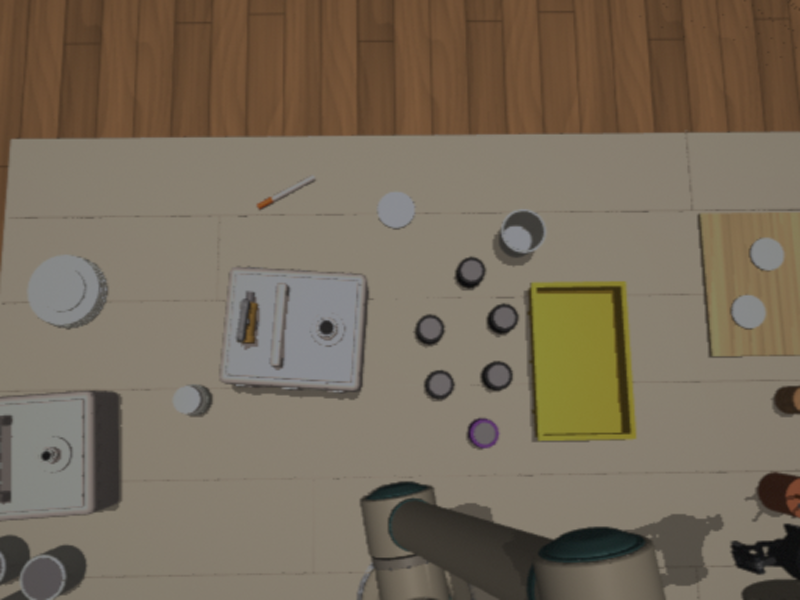

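View pics/scene1.png

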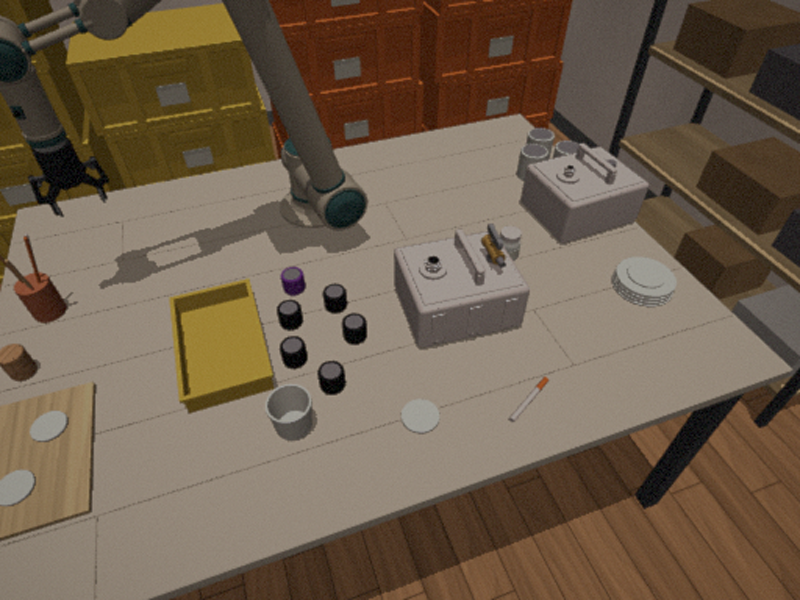

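```bash
cat >> h.py <<'E'
np.set_printoptions(precision=4,suppress=True)
def pose():
    s=manip.get_state(); w,x,y,z=s['ee_rot']; p=np.array(s['position'])
    from scipy.spatial.transform import Rotation as Ro
    R=Ro.from_quat([x,y,z,w]).as_matrix(); return s,p,R,np.degrees(np.arctan2(R[1,0],R[0,0]))
def go(X,psi=None):
    s,p,R,a=pose(); d=R.T@(np.array(X)-p)/.5
    sp=0 if psi is None else ((a-psi+180)%360-180)/360
    print('go',np.round(X,4),'rows dx dy dz spin:',np.round(d,4),round(sp,4),'j6',round(s['qpos'][5],2),'psi',round(a,1))
E
python3 -c "
from h import *
go([.5,-.02,.36],180)"
```

```text
go [ 0.5  -0.02  0.36] rows dx dy dz spin: [ 0.9495 -0.8335 -0.2294] -0.4552 j6 -0.12 psi 16.1
```

```bash
R='[1,0.95,-0.833,-0.23,-0.455]'; python3 -m creep '[[1,0.95,-0.833,-0.23,-0.455],[1,0.95,-0.833,-0.23,-0.455],[1,0.95,-0.833,-0.23,-0.455],[1,0.95,-0.833,-0.23,-0.455],[1,0.95,-0.833,-0.23,-0.455],[1,0.95,-0.833,-0.23,-0.455],[1,0.95,-0.833,-0.23,-0.455],[1,0.95,-0.833,-0.23,-0.455],[1,0.95,-0.833,-0.23,-0.455],[1,0.95,-0.833,-0.23,-0.455]]' 30; python3 -c "
from h import *
go([.5,-.02,.36],180)"
```

```text
clock: 2.2
position: [0.4257, -0.1361, 0.3356]
ee_rot: [0.001, 0.626, 0.78, 0.0]
contact_force: [1.9, -0.9, 0.4]
width: 0.0853
gripper_force: 0.0
go [ 0.5  -0.02  0.36] rows dx dy dz spin: [ 0.1947  0.1953 -0.0489] -0.2155 j6 -0.68 psi 102.4
```

```bash
python3 -m creep '[[1,0.195,0.195,-0.049,-0.215],[1,0.195,0.195,-0.049,-0.215],[1,0.195,0.195,-0.049,-0.215],[1,0.195,0.195,-0.049,-0.215],[1,0.195,0.195,-0.049,-0.215],[1,0.195,0.195,-0.049,-0.215],[1,0.195,0.195,-0.049,-0.215],[1,0.195,0.195,-0.049,-0.215],[1,0.195,0.195,-0.049,-0.215],[1,0.195,0.195,-0.049,-0.215]]'
python3 - <<'E'
from h import *
s,p,R,a=pose(); print(p,a,s['qpos'])
I={n:eyes.get_image(n) for n in ('wrist','top','scene')}
print(-np.array(I['wrist']['R']).T@I['wrist']['t'])
cv2.imwrite('pics/w1.png',cv2.resize(I['wrist']['frame'][:,:,::-1],(800,600),interpolation=cv2.INTER_CUBIC))
P={}
for l in ('canister','filler','cap_1','vent_grip','crate'):
  for n in I: P[n]=[r['centre'] for r in eyes.place_of(n,l) if r['confidence']>.35]
  for w in P['wrist']:
    print(l,'wrist',np.round(w,1),atz(I['wrist'],w,0))
    for n in ('top','scene'):
     for q in P[n]:
      X,e=tri(I['wrist'],w,I[n],q)
      if e<.008: print('   ',n,X,round(e,4))
E
```

```text
clock: 3.2
position: [0.4999, -0.0222, 0.3594]
ee_rot: [0.0, 0.005, 1.0, -0.0]
contact_force: [-0.2, 0.5, 0.2]
width: 0.0855
gripper_force: 0.0
[ 0.4999 -0.0222  0.3594] 179.479115007796 [-0.1834  0.1167  1.435  -0.0001  1.5898 -1.7451]
[ 0.4275 -0.0203  0.4873]
canister wrist [387.1 166. ] [0.5267 0.2205 0.    ]
    top [ 0.5255  0.2299 -0.0164] 0.0047
    scene [0.5252 0.2172 0.0077] 0.0005
canister wrist [207.3 226. ] [ 0.6438 -0.1194  0.    ]
canister wrist [254.2 171.7] [ 0.5351 -0.0254  0.    ]
cap_1 wrist [170.  178.6] [ 0.5468 -0.1833  0.    ]
    top [ 0.4131 -0.0124  0.5247] 0.0069
    scene [ 0.5485 -0.1864 -0.0075] 0.0007
cap_1 wrist [184.4  45.1] [ 0.3224 -0.1371 -0.    ]
    top [ 0.4132 -0.0282  0.435 ] 0.0055
    top [0.4593 0.0053 0.6202] 0.0069
    top [ 0.3325 -0.1286  0.0423] 0.0019
    scene [ 0.2916 -0.1684 -0.1553] 0.0062
    scene [ 0.3246 -0.1328  0.0025] 0.0039
cap_1 wrist [174.  116.6] [ 0.435 -0.165  0.   ]
    top [ 0.4383 -0.1514  0.0484] 0.0042
    scene [ 0.4345 -0.1685 -0.0055] 0.0019
    scene [ 0.4327 -0.1365  0.103 ] 0.0022
cap_1 wrist [210.2 225.8] [ 0.6434 -0.1136  0.    ]
    top [ 0.4083 -0.0144  0.5294] 0.0022
    scene [ 0.6431 -0.1204 -0.0021] 0.0064
    scene [ 0.575  -0.0793  0.1566] 0.0044
cap_1 wrist [242.7 106.8] [ 0.4197 -0.044  -0.    ]
    top [ 0.4195 -0.0404  0.159 ] 0.0049
    scene [ 0.4193 -0.0454 -0.0126] 0.0007
cap_1 wrist [247.8 170.9] [ 0.5335 -0.0373  0.    ]
    top [ 0.407  -0.015   0.5792] 0.0022
    top [ 0.5167 -0.0349  0.0776] 0.0003
    scene [ 0.5305 -0.0343  0.0164] 0.0025
crate wrist [ 83.2 133.5] [ 0.4626 -0.3297  0.    ]
    top [ 0.4656 -0.3346 -0.0077] 0.0025
    scene [ 0.4593 -0.3303  0.0104] 0.0067
```

View pics/w1.png

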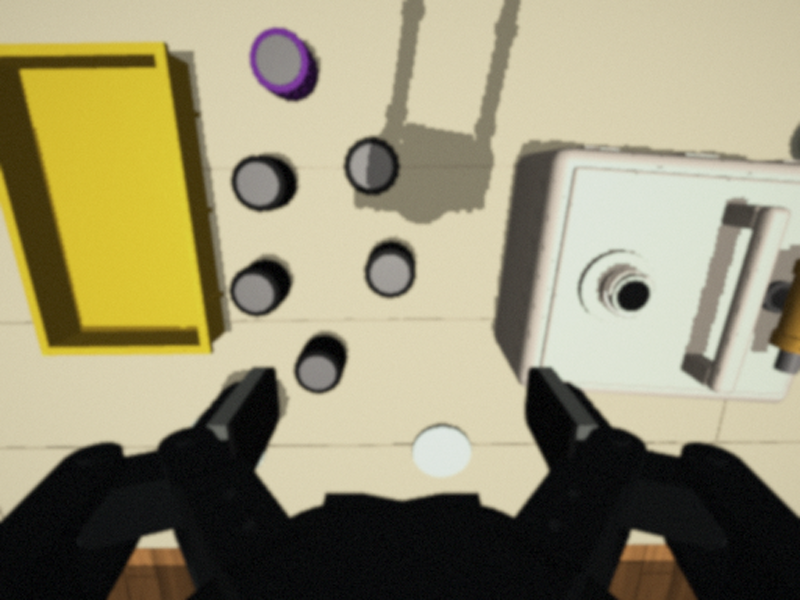

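```bash
cat >> h.py <<'E'
from scipy.optimize import least_squares
th=np.linspace(0,2*np.pi,60,endpoint=False)
def cyl(im,X,r=.028,h=.05):
    P=np.array([proj(im,np.array(X)+[r*np.cos(t),r*np.sin(t),z]) for z in (0,h) for t in th])
    return np.r_[P.min(0),P.max(0)]
def caps(cams=('wrist','top'),minc=.3):
    B={}
    for n in cams:
        im=eyes.get_image(n); B[n]=(im,[(np.array(r['bbox'],float)+[0,0,1,1]*1,r['confidence']) for r in eyes.regions_of(n,'cap_1') if r['confidence']>minc])
    out=[]
    n0=cams[0]
    for b,c in B[n0][1]:
        im=B[n0][0]
        f=least_squares(lambda q:cyl(im,[q[0],q[1],0])-b,atz(im,[(b[0]+b[2])/2,(b[1]+b[3])/2],.025)[:2])
        x=np.r_[f.x,0]; obs=[(im,b)]
        for n in cams[1:]:
            i2,L=B[n]
            for b2,c2 in L:
                if np.abs(cyl(i2,x)-b2).max()<9: obs.append((i2,b2)); break
        g=least_squares(lambda q:np.concatenate([cyl(i,q)-bb for i,bb in obs]),x) if len(obs)>1 else None
        out.append((x,g.x if g is not None else None,np.sqrt(np.mean(f.fun**2)),c))
        print('cap',x[:2],'conf',round(c,2),'rms px',round(float(np.sqrt(np.mean(f.fun**2))),2),'2view',g.x if g is not None else None, round(float(np.sqrt(np.mean(g.fun**2))),2) if g is not None else '')
    return out
E
python3 - <<'E'
from h import *
caps()
# neck mouth (black hole) & collar
for n,c in (('wrist',(404,189)),('top',(209,209))):
    im=eyes.get_image(n); g=cv2.cvtColor(im['frame'],cv2.COLOR_RGB2GRAY)
    x0,y0=c; m=(g[y0-25:y0+25,x0-25:x0+25]<70).astype(np.uint8)
    k,lab,st,ce=cv2.connectedComponentsWithStats(m)
    for i in range(1,k): print(n,st[i],ce[i]+[x0-25,y0-25],atz(im,ce[i]+[x0-25,y0-25],.172))
E
```

```text
cap [ 0.5528 -0.1806] conf 0.97 rms px 0.85 2view None 
cap [ 0.426  -0.0466] conf 0.89 rms px 1.84 2view [ 0.4246 -0.0506 -0.0062] 2.9
cap [ 0.6447 -0.1199] conf 0.84 rms px 0.33 2view None 
cap [ 0.5347 -0.0313] conf 0.73 rms px 1.38 2view None 
cap [ 0.3275 -0.1345] conf 0.67 rms px 0.34 2view None 
cap [ 0.4366 -0.1571] conf 0.64 rms px 1.48 2view None 
wrist [ 17  17  19  17 261] [404.954  188.8851] [0.5205 0.1611 0.172 ]
top [0 0 1 5 5] [184. 186.] [0.5875 0.2273 0.172 ]
top [49 18  1 14 14] [233.  208.5] [0.5215 0.0892 0.172 ]
top [21 21  8  9 55] [208.5455 209.2727] [0.5203 0.1579 0.172 ]
top [48 34  1  1  1] [232. 218.] [0.4948 0.0922 0.172 ]
top [47 37  2 13 14] [231.7857 227.2857] [0.4688 0.0931 0.172 ]
```

```bash
python3 -c "
from h import *
go([.534,-.032,.16],180)"
```

```text
go [ 0.534 -0.032  0.16 ] rows dx dy dz spin: [-0.0683 -0.0189  0.3987] -0.0014 j6 -1.75 psi 179.5
```

```bash
python3 -m creep '[[1,-0.068,-0.019,0.4,0],[1,-0.068,-0.019,0.4,0],[1,-0.068,-0.019,0.4,0],[1,-0.068,-0.019,0.4,0],[1,-0.068,-0.019,0.4,0],[1,-0.068,-0.019,0.4,0]]'
python3 - <<'E'
from h import *
for x in caps(minc=.4):
  if abs(x[0][0]-.53)<.03 and abs(x[0][1]+.03)<.03: go([x[0][0],x[0][1],.036])
E
```

```text
clock: 5.0
position: [0.5336, -0.032, 0.1591]
ee_rot: [-0.001, 0.004, 1.0, 0.0]
contact_force: [0.8, -1.2, -0.0]
width: 0.0856
gripper_force: 0.0
cap [ 0.4357 -0.1616] conf 0.96 rms px 0.89 2view [ 0.4357 -0.1627 -0.0006] 2.01
cap [ 0.5497 -0.1816] conf 0.8 rms px 1.04 2view [ 0.554  -0.19   -0.0124] 1.94
cap [ 0.6459 -0.1057] conf 0.67 rms px 6.04 2view None 
cap [ 0.5316 -0.0338] conf 0.65 rms px 1.24 2view None 
cap [ 0.4214 -0.0488] conf 0.62 rms px 0.81 2view [ 0.4205 -0.0499 -0.004 ] 2.23
go [ 0.5316 -0.0338  0.036 ] rows dx dy dz spin: [ 0.0091 -0.0029  0.2525] 0 j6 -1.75 psi 179.5
```

```bash
python3 -m creep '[[1,0.009,-0.003,0.25,0],[1,0.009,-0.003,0.25,0],[1,0.009,-0.003,0.25,0],[1,0.009,-0.003,0.25,0],[0,0.009,-0.003,0.25,0],[0,0.009,-0.003,0.25,0],[0,0.009,-0.003,0.25,0],[0,0.009,-0.003,0.25,0],[0,0.009,-0.003,0.25,0],[0,0.009,-0.003,0.25,0]]' 50; python3 -c "
from h import *
go([.5204,.1595,.24],220)"
```

```text
clock: 6.2
position: [0.5318, -0.034, 0.0373]
ee_rot: [0.003, 0.004, 1.0, -0.001]
contact_force: [-0.6, -0.1, 6.4]
width: 0.0545
gripper_force: 52.4
go [0.5204 0.1595 0.24  ] rows dx dy dz spin: [ 0.0236  0.3862 -0.4061] -0.1125 j6 -1.76 psi 179.5
```

```bash
python3 -m creep '[[0,0,0,-0.2,0],[0,0,0,-0.4,0],[0,-0.136,0.2,-0.53,0],[0,-0.136,0.228,-0.53,0],[0,-0.136,0.228,-0.53,0],[0,-0.136,0.228,-0.53,0],[0,-0.136,0.228,-0.53,0],[0,-0.136,0.228,-0.53,0],[0,-0.136,0.228,-0.53,0]]'
python3 - <<'E'
from h import *
im=save('wrist','x.png')
I=im;T=eyes.get_image('top')
cv2.imwrite('pics/w2.png',cv2.resize(im['frame'][:,:,::-1],(800,600),interpolation=cv2.INTER_CUBIC))
for l in ('filler','vent_grip','canister'):
  for r in eyes.place_of('wrist',l)[:2]:
    print(l,np.round(r['centre'],1),round(r['confidence'],2),atz(I,r['centre'],{'filler':.148,'vent_grip':.21,'canister':0}[l]))
p=proj(im,np.array([.5204,.1595,.172])).astype(int);print(p)
g=cv2.cvtColor(im['frame'],cv2.COLOR_RGB2GRAY); x0,y0=p-30
k,lab,st,ce=cv2.connectedComponentsWithStats((g[y0:y0+60,x0:x0+60]<70).astype(np.uint8))
for i in range(1,k): print(st[i],ce[i]+[x0,y0],[atz(im,ce[i]+[x0,y0],z) for z in (.172,.15)])
E
```

```text
clock: 7.1
position: [0.5971, 0.0793, 0.2986]
ee_rot: [-0.001, 0.004, 1.0, -0.001]
contact_force: [-0.3, -0.9, -1.2]
width: 0.0546
gripper_force: 53.2
canister [350.5 112.9] 0.63 [0.5277 0.225  0.    ]
[342 105]
[ 19  17  27  28 568] [344.0211 106.0651] [array([0.5206, 0.1606, 0.172 ]), array([0.5202, 0.1675, 0.15  ])]
```

View pics/w2.png

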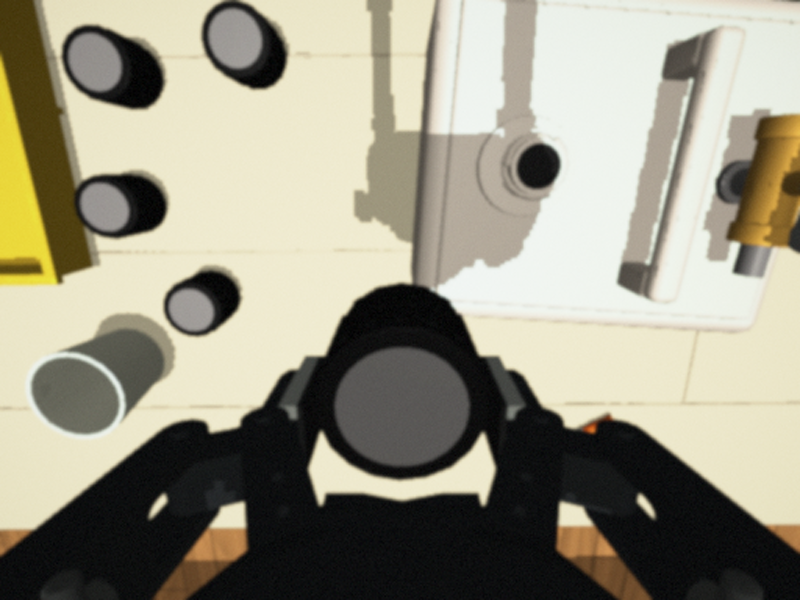

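Run:
```python
from h import *
im=eyes.get_image('wrist'); s,p,R,a=pose()
g=cv2.cvtColor(im['frame'],cv2.COLOR_RGB2GRAY)
m=((g>60)&(g<140)).astype(np.uint8); k,lab,st,ce=cv2.connectedComponentsWithStats(m,connectivity=4); i=lab[259,257]
print(st[i],ce[i],atz(im,ce[i],p[2]+.0127),p)
print('collar',atz(im,[523*.64,165*.64],.148))
go([.5205,.160,.235],220)
```

```text
[ 214  223   86   75 5077] [256.8684 259.9437] [0.5943 0.0804 0.3109] [0.5977 0.0791 0.2982]
collar [0.52   0.1586 0.148 ]
go [0.5205 0.16   0.235 ] rows dx dy dz spin: [0.1557 0.1602 0.1268] -0.1127 j6 -1.54 psi 179.4
```

```bash
python3 -m creep '[[0,0.15,0.164,0,-0.112],[0,0.15,0.164,0,-0.112],[0,0.15,0.164,0.05,-0.112],[0,0.15,0.164,0.127,-0.112],[0,0.15,0.164,0.127,-0.112],[0,0.15,0.164,0.127,-0.112],[0,0.15,0.164,0.127,-0.112]]';  python3 -c "
from h import *
go([.5226,.1611,.205],220)"
```

```text
clock: 8.1
position: [0.5245, 0.1624, 0.2361]
ee_rot: [0.0, -0.339, 0.941, -0.0]
contact_force: [0.9, 0.1, -0.9]
width: 0.055
gripper_force: 53.1
go [0.5226 0.1611 0.205 ] rows dx dy dz spin: [0.0046 0.0005 0.0622] -0.001 j6 -2.09 psi -140.3
```

```bash
python3 -m creep '[[0,0.005,0,0.02,0],[0,0.005,0,0.04,0],[0,0.005,0,0.055,0],[0,0.005,0,0.062,0],[0,0.005,0,0.066,0],[0,0.005,0,0.066,0]]'; python3 -m creep '[[0,0,0,0.005,0],[0,0,0,0.01,0],[0,0,0,0.01,0]]'; python3 -m creep '[[0,0,0,0.004,0],[0,0,0,0.008,0],[0,0,0,0.008,0]]'
```

```text
clock: 8.7
position: [0.5221, 0.161, 0.2025]
ee_rot: [-0.0, -0.34, 0.94, -0.0]
contact_force: [0.4, 1.3, -1.3]
width: 0.0547
gripper_force: 53.1
clock: 9.0
position: [0.5227, 0.1611, 0.1993]
ee_rot: [0.001, -0.34, 0.94, -0.0]
contact_force: [-0.7, -0.1, 6.5]
width: 0.0546
gripper_force: 54.2
clock: 9.3
position: [0.5229, 0.1613, 0.1987]
ee_rot: [0.003, -0.341, 0.94, -0.0]
contact_force: [-6.0, -1.3, 22.5]
width: 0.0545
gripper_force: 55.8
```

```bash
python3 -m creep '[[0,0,0,0,0.024],[0,0,0,0,0.048],[0,0,0,0,0.072],[0,0,0,0,0.095],[0,0,0,0,0.119],[0,0,0,0,0.125]]'
```

```text
clock: 9.9
position: [0.5244, 0.1594, 0.1986]
ee_rot: [0.004, 0.047, 0.999, -0.001]
contact_force: [-2.4, -4.3, 20.1]
width: 0.0544
gripper_force: 55.2
```

```bash
python3 -m creep '[[0,0,0,0,0.024],[0,0,0,0,0.048],[0,0,0,0,0.072],[0,0,0,0,0.095],[0,0,0,0,0.119],[0,0,0,0,0.143],[0,0,0,0,0.167],[0,0,0,0,0.19]]';python3 -m creep '[[0,0,0,-0.03,0],[0,0,0,-0.1,0],[0,0,0,-0.22,0],[0,0,0,-0.22,0]]'
python3 - <<'E'
from h import *
for r in eyes.place_of('top','crate')[:1]:
    im=eyes.get_image('top')
# crate outline yellow
f=cv2.cvtColor(im['frame'],cv2.COLOR_RGB2HSV); m=cv2.inRange(f,(22,120,60),(35,255,255))
k,lab,st,ce=cv2.connectedComponentsWithStats(m); i=1+np.argmax(st[1:,4]); c=max(cv2.findContours((lab==i).astype(np.uint8),0,2)[0],key=cv2.contourArea)
b=cv2.boxPoints(cv2.minAreaRect(c)); print(b, [atz(im,q,.055)[:2] for q in b], atz(im,b.mean(0),.055))
go([.35,-.33,.30],180)
E
```

```text
clock: 10.7
position: [0.5228, 0.1578, 0.1987]
ee_rot: [0.004, 0.601, 0.8, -0.001]
contact_force: [-6.3, -8.2, 21.2]
width: 0.0546
gripper_force: 55.4
clock: 11.1
position: [0.5248, 0.1614, 0.3099]
ee_rot: [0.004, 0.599, 0.801, 0.004]
contact_force: [-0.0, 0.5, 0.3]
width: 0.0544
gripper_force: 53.3
[[338.0042 181.0907]
 [401.7361 178.1938]
 [406.3629 279.9835]
 [342.6309 282.8804]] [array([ 0.6159, -0.2351]), array([ 0.6224, -0.4353]), array([ 0.31  , -0.4284]), array([ 0.3045, -0.2351])] [ 0.4604 -0.3333  0.055 ]
go [ 0.35 -0.33  0.3 ] rows dx dy dz spin: [-0.8445 -0.6101  0.0097] -0.2044 j6 -0.11 psi 106.4
```

```bash
python3 -m creep '[[0,-0.846,-0.624,0,-0.204],[0,-0.846,-0.624,0,-0.204],[0,-0.846,-0.624,0,-0.204],[0,-0.846,-0.624,0,-0.204],[0,-0.846,-0.624,0,-0.204],[0,-0.846,-0.624,0,-0.204],[0,-0.846,-0.624,0,-0.204],[0,-0.846,-0.624,0,-0.204],[0,-0.846,-0.624,0.1,-0.204],[0,-0.846,-0.624,0.25,-0.204]]';  python3 -c "
from h import *
go([.358,-.333,.047],180)"
```

```text
clock: 12.2
position: [0.3772, -0.2428, 0.2605]
ee_rot: [0.001, -0.001, 1.0, -0.001]
contact_force: [1.2, -0.3, -1.2]
width: 0.0546
gripper_force: 53.3
go [ 0.358 -0.333  0.047] rows dx dy dz spin: [ 0.04   -0.1791  0.4275] 0.0003 j6 -2.3 psi -179.9
```

```bash
python3 -m creep '[[0,0.04,-0.179,0,0],[0,0.04,-0.179,0,0],[0,0.04,-0.179,0.15,0],[0,0.04,-0.179,0.25,0],[0,0.04,-0.179,0.25,0],[0,0.04,-0.179,0.25,0]]';  python3 -c "
from h import *
go([.358,-.333,.045],180)"
```

```text
clock: 12.8
position: [0.3537, -0.3262, 0.1302]
ee_rot: [-0.004, 0.002, 1.0, 0.005]
contact_force: [-0.1, -0.3, -0.6]
width: 0.0549
gripper_force: 53.4
go [ 0.358 -0.333  0.045] rows dx dy dz spin: [-0.01   -0.0152  0.1701] -0.0005 j6 -2.46 psi 179.8
```

```bash
python3 -m creep '[[0,-0.01,-0.013,0.09,0],[0,-0.01,-0.013,0.16,0],[0,-0.01,-0.013,0.168,0],[0,-0.01,-0.013,0.168,0],[0.85,-0.01,-0.013,0.168,0],[0.85,-0.01,-0.013,0.168,0],[0.85,-0.01,-0.013,0.168,0],[0.85,-0.01,-0.013,0.1,0],[0.85,-0.01,-0.013,0,0],[0.85,-0.01,-0.013,-0.05,0]]';  python3 -c "
from h import *
go([.4357,-.162,.17],180)"
```

```text
clock: 13.8
position: [0.3633, -0.3379, 0.165]
ee_rot: [0.002, 0.001, 1.0, -0.003]
contact_force: [0.8, 0.1, 0.7]
width: 0.0725
gripper_force: 0.0
go [ 0.4357 -0.162   0.17  ] rows dx dy dz spin: [-0.144   0.3521 -0.0113] -0.0004 j6 -2.46 psi 179.9
```

```bash
cat >> h.py <<'E'
def disc(im,xy,zt=.05):
    q=np.round(proj(im,np.array([xy[0],xy[1],zt]))).astype(int)
    g=cv2.cvtColor(im['frame'],cv2.COLOR_RGB2GRAY)
    m=((g>50)&(g<175)).astype(np.uint8); k,lab,st,ce=cv2.connectedComponentsWithStats(m,connectivity=4)
    i=lab[q[1],q[0]]
    if not i: print('disc: no'); return None
    X=atz(im,ce[i],zt); print('disc',q,st[i],'->',X[:2]); return X
E
python3 -m creep '[[1,-0.144,0.352,-0.01,0],[1,-0.144,0.352,-0.01,0],[1,-0.144,0.352,-0.01,0],[1,-0.144,0.352,-0.01,0],[1,-0.144,0.352,-0.01,0],[1,-0.144,0.352,-0.01,0],[1,-0.144,0.352,-0.01,0]]'
python3 - <<'E'
from h import *
im=eyes.get_image('wrist')
for x in caps(minc=.4):
    d=disc(im,x[0][:2])
    if abs(x[0][0]-.4357)<.03 and abs(x[0][1]+.162)<.03 and d is not None: go([d[0],d[1],.036])
E
```

```text
clock: 14.5
position: [0.4344, -0.1615, 0.166]
ee_rot: [0.0, 0.001, 1.0, -0.001]
contact_force: [-0.3, 0.1, 0.6]
width: 0.0857
gripper_force: 0.0
cap [ 0.5477 -0.1839] conf 0.91 rms px 1.15 2view [ 0.5502 -0.1838 -0.0032] 1.12
cap [ 0.3635 -0.3384] conf 0.77 rms px 1.0 2view None 
cap [ 0.3264 -0.1363] conf 0.59 rms px 0.43 2view None 
cap [ 0.4348 -0.1632] conf 0.58 rms px 1.49 2view None 
cap [ 0.4218 -0.0487] conf 0.57 rms px 1.63 2view [ 0.4193 -0.0533  0.0081] 2.55
disc [235 292] [ 217  276   41   36 1160] -> [ 0.549  -0.1817]
disc [ 53 114] [  25   83   52   53 2139] -> [ 0.3598 -0.3396]
disc: no
disc [254 191] [ 228  170   46   44 1332] -> [ 0.4341 -0.1648]
go [ 0.4341 -0.1648  0.036 ] rows dx dy dz spin: [ 0.0002 -0.0064  0.259 ] 0 j6 -2.07 psi 179.7
disc [376 177] [ 350  152   48   46 1731] -> [ 0.419  -0.0507]
```

```bash
python3 -m creep '[[1,0,-0.005,0.1,0],[1,0,-0.005,0.2,0],[1,0,-0.005,0.256,0],[1,0,-0.005,0.256,0],[0,0,-0.005,0.256,0],[0,0,-0.005,0.256,0],[0,0,-0.005,0.256,0],[0,0,-0.005,0.256,0],[0,0,-0.005,0.256,0],[0,0,-0.005,0.256,0]]' 50;python3 -m creep '[[0,0,0,-0.05,0],[0,0,0,-0.15,0],[0,0,0,-0.25,0],[0,0,0,-0.35,0],[0,0,0,-0.45,0],[0,0,0,-0.46,0],[0,0,0,-0.46,0]]'
python3 - <<'E'
from h import *
s,p,R,a=pose(); im=eyes.get_image('wrist'); d=disc(im,p[:2],p[2]+.013)
print(p, 'tool off',R.T@(d-p))
go([.5204,.1592,.235],220)
E
```

```text
clock: 15.75
position: [0.4362, -0.1643, 0.0397]
ee_rot: [0.002, 0.001, 1.0, -0.001]
contact_force: [-1.7, -1.0, 7.7]
width: 0.0546
gripper_force: 53.1
clock: 16.45
position: [0.435, -0.1633, 0.2698]
ee_rot: [0.002, 0.001, 1.0, -0.001]
contact_force: [0.2, -1.2, -1.3]
width: 0.0546
gripper_force: 53.1
disc [254 266] [ 215  222   85   76 5052] -> [ 0.4315 -0.1619]
[ 0.435  -0.1633  0.2698] tool off [ 0.0034  0.0014 -0.013 ]
go [0.5204 0.1592 0.235 ] rows dx dy dz spin: [-0.1711  0.6444  0.0654] -0.1115 j6 -2.08 psi 179.9
```

```bash
python3 -m creep '[[0,-0.172,0.646,0,-0.111],[0,-0.172,0.646,0,-0.111],[0,-0.172,0.646,0,-0.111],[0,-0.172,0.646,0,-0.111],[0,-0.172,0.646,0,-0.111],[0,-0.172,0.646,0,-0.111],[0,-0.172,0.646,0,-0.111],[0,-0.172,0.646,0.06,-0.111],[0,-0.172,0.646,0.06,-0.111],[0,-0.172,0.646,0.06,-0.111]]'; python3 -c "
from h import *
go([.521,.160,.205],220)"
```

```text
clock: 17.5
position: [0.5198, 0.1592, 0.2354]
ee_rot: [-0.003, -0.34, 0.94, 0.0]
contact_force: [-0.4, 0.2, -0.3]
width: 0.0546
gripper_force: 53.1
go [0.521 0.16  0.205] rows dx dy dz spin: [-0.0032 -0.0005  0.0608] -0.0005 j6 -2.1 psi -140.2
```

```bash
python3 -m creep '[[0,-0.002,0,0.02,0],[0,-0.002,0,0.04,0],[0,-0.002,0,0.055,0],[0,-0.002,0,0.062,0],[0,-0.002,0,0.068,0],[0,-0.002,0,0.068,0]]'; python3 -m creep '[[0,0,0,0.004,0],[0,0,0,0.006,0],[0,0,0,0.006,0]]'; python3 -m creep '[[0,0,0,0.004,0],[0,0,0,0.008,0],[0,0,0,0.008,0]]'
```

```text
clock: 18.1
position: [0.522, 0.1602, 0.2032]
ee_rot: [-0.0, -0.34, 0.94, -0.0]
contact_force: [-0.3, -0.5, -1.6]
width: 0.0545
gripper_force: 53.1
clock: 18.4
position: [0.5221, 0.1603, 0.2006]
ee_rot: [0.0, -0.341, 0.94, -0.0]
contact_force: [-0.1, -0.4, -0.1]
width: 0.0546
gripper_force: 53.1
clock: 18.7
position: [0.5224, 0.1603, 0.1972]
ee_rot: [0.001, -0.34, 0.94, -0.0]
contact_force: [-0.8, -0.5, 4.0]
width: 0.0544
gripper_force: 53.9
```

```bash
python3 -m creep '[[0,0,0,0.004,0],[0,0,0,0.008,0],[0,0,0,0.008,0]]';  python3 -m creep '[[0,0,0,0,0.024],[0,0,0,0,0.048],[0,0,0,0,0.072],[0,0,0,0,0.095],[0,0,0,0,0.119],[0,0,0,0,0.125]]'
```

```text
clock: 19.0
position: [0.5229, 0.1605, 0.1964]
ee_rot: [0.002, -0.34, 0.94, -0.0]
contact_force: [-5.1, -0.2, 18.8]
width: 0.0544
gripper_force: 55.3
clock: 19.6
position: [0.5227, 0.1595, 0.1938]
ee_rot: [0.001, 0.047, 0.999, -0.001]
contact_force: [-1.5, -2.1, 7.2]
width: 0.0542
gripper_force: 53.8
```

```bash
python3 -m creep '[[0,0,0,0.001,0.023],[0,0,0,0.002,0.046],[0,0,0,0.003,0.069],[0,0,0,0.004,0.092],[0,0,0,0.006,0.115],[0,0,0,0.007,0.138],[0,0,0,0.008,0.161],[0,0,0,0.009,0.184],[0,0,0,0.01,0.207],[0,0,0,0.011,0.23]]'; python3 -c "
from h import *
s,p,R,a=pose();print(a,s['moment'],s['qpos'])"
```

```text
clock: 20.6
position: [0.5225, 0.1589, 0.1886]
ee_rot: [0.002, 0.696, 0.718, -0.0]
contact_force: [-2.7, -4.4, 8.8]
width: 0.054
gripper_force: 54.0
91.7170924046878 [-0.8029  0.4998  0.1184] [ 0.1699  0.2706  1.6591 -0.0034  1.2105  0.1411]
```

```bash
python3 -m creep '[[0,0,0,0.001,0.023],[0,0,0,0.002,0.046],[0,0,0,0.003,0.069],[0,0,0,0.004,0.092],[0,0,0,0.006,0.115]]'; python3 -c "
from h import *
s,p,R,a=pose();print(a,s['moment'])";python3 -m creep '[[0,0,0,0.001,0.023],[0,0,0,0.002,0.046],[0,0,0,0.003,0.069],[0,0,0,0.004,0.092]]'; python3 -c "
from h import *
s,p,R,a=pose();print(a,s['moment'])"
```

```text
clock: 21.1
position: [0.5228, 0.1595, 0.1876]
ee_rot: [0.001, 0.905, 0.425, 0.001]
contact_force: [-4.2, -4.9, 23.8]
width: 0.0547
gripper_force: 55.6
50.326936192059804 [-0.4614  1.3037  0.2449]
clock: 21.5
position: [0.522, 0.1586, 0.1875]
ee_rot: [0.002, 0.988, 0.152, 0.001]
contact_force: [-11.1, -7.1, 33.0]
width: 0.0542
gripper_force: 56.4
17.428885106305263 [-0.6751  1.9021  1.5669]
```

```bash
python3 -m creep '[[0,0,0,-0.008,0],[0.85,0,0,-0.008,0],[0.85,0,0,-0.008,0],[0.85,0,0,-0.008,0],[0.85,0,0,-0.06,0],[0.85,0,0,-0.15,0],[0.85,0,0,-0.25,0],[0.85,0,0,-0.25,0]]'
python3 - <<'E'
from h import *
im=eyes.get_image('wrist');S=eyes.get_image('scene')
s,p,R,a=pose();print(p,a)
q=proj(S,np.array([.52,.16,.17])).astype(int);print(q)
W=cv2.resize(im['frame'],(512,384)); 
c=S['frame'][q[1]-48:q[1]+48,q[0]-54:q[0]+90]
cv2.imwrite('pics/home.png',np.hstack([W,cv2.resize(c,(288,192)).repeat(2,0)[:384] if 0 else np.vstack([cv2.resize(c,(288,192),interpolation=cv2.INTER_CUBIC),np.zeros((192,288,3),np.uint8)])])[:,:,::-1])
for z in (.192,.198,.204): disc(im,(.521,.16),z)
for r in eyes.place_of('wrist','vent_grip')[:2]: print(r,atz(im,r['centre'],.21))
E
```

```text
clock: 22.3
position: [0.5257, 0.1613, 0.314]
ee_rot: [-0.0, 0.988, 0.152, 0.007]
contact_force: [1.1, -0.6, -0.9]
width: 0.0723
gripper_force: 0.0
[0.5228 0.1607 0.3081] 17.50950055289012
[277 165]
disc [258 195] [ 237  174   44   43 1488] -> [0.5208 0.1597]
disc [258 196] [ 237  174   44   43 1488] -> [0.5225 0.1603]
disc [258 198] [ 237  174   44   43 1488] -> [0.5242 0.1609]
{'centre': [104.0, 140.7], 'confidence': 0.62} [0.5322 0.3027 0.21  ]
```

View pics/home.png

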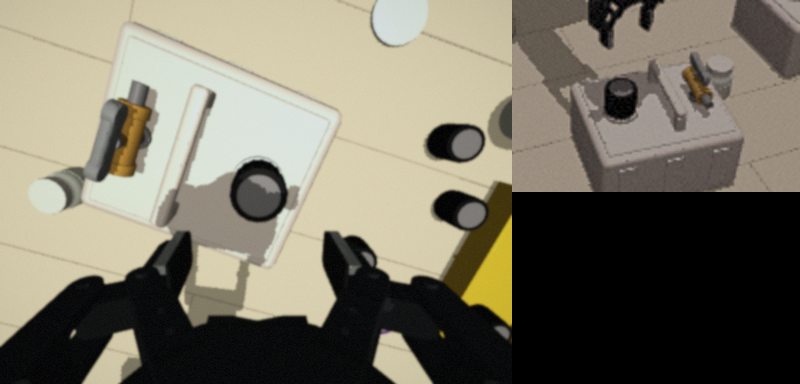

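Run:
```python
from h import *
T=eyes.get_image('top'); 
for r in eyes.place_of('top','vent_grip')[:2]: print(r['centre'],r['confidence'],atz(T,r['centre'],.21))
go([.532,.302,.33],166)
```

```text
[298.1, 173.7] 0.49 [ 0.6113 -0.0926  0.21  ]
go [0.532 0.302 0.33 ] rows dx dy dz spin: [ 0.1055 -0.2639 -0.0499] -0.4125 j6 1.44 psi 17.5
```

```bash
python3 -m creep '[[1,0.106,-0.264,-0.05,-0.412],[1,0.106,-0.264,-0.05,-0.412],[1,0.106,-0.264,-0.05,-0.412],[1,0.106,-0.264,-0.05,-0.412],[1,0.106,-0.264,-0.05,-0.412],[1,0.106,-0.264,-0.05,-0.412],[1,0.106,-0.264,-0.05,-0.412],[1,0.106,-0.264,-0.05,-0.412],[1,0.106,-0.264,-0.05,-0.412],[1,0.106,-0.264,-0.05,-0.412]]'; python3 -m creep '[[1,0,0,0,-0.024],[1,0,0,0,-0.048],[1,0,0,0,-0.072],[1,0,0,0,-0.096],[1,0,0,0,-0.12],[1,0,0,0,-0.144],[1,0,0,0,-0.168],[1,0,0,0,-0.174],[1,0,0,0,-0.174]]'
python3 - <<'E'
from h import *
s,p,R,a=pose();print(p,a)
im=eyes.get_image('wrist')
cv2.imwrite('pics/v.png',cv2.resize(im['frame'],(800,600))[:,:,::-1])
for r in eyes.place_of('wrist','vent_grip')[:2]: print(r,atz(im,r['centre'],.21))
E
```

```text
clock: 23.55
position: [0.5324, 0.302, 0.3298]
ee_rot: [-0.001, 0.617, 0.787, -0.002]
contact_force: [-0.5, -0.5, -0.8]
width: 0.0854
gripper_force: 0.0
clock: 24.45
position: [0.5325, 0.302, 0.33]
ee_rot: [-0.002, 0.121, 0.993, -0.001]
contact_force: [-1.3, 0.2, 0.5]
width: 0.0854
gripper_force: 0.0
[0.5325 0.302  0.33  ] 166.06539887357383
{'centre': [256.4, 188.0], 'confidence': 0.75} [0.5305 0.3032 0.21  ]
```

View pics/v.png

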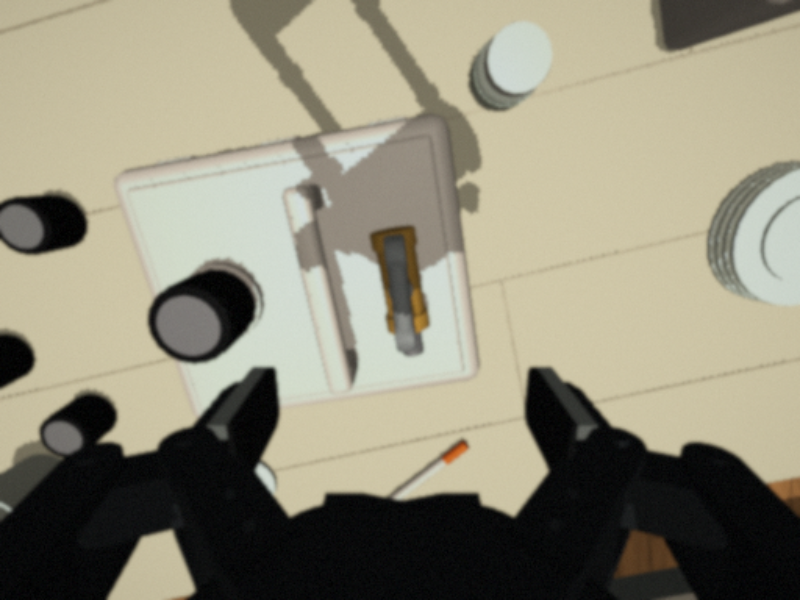

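Run:
```python
from h import *
im=eyes.get_image('wrist')
A=atz(im,np.array([395,238])*.64,.218);B=atz(im,np.array([409,351])*.64,.218)
print(A,B,(A+B)/2,np.linalg.norm(A-B),np.degrees(np.arctan2(*(A-B)[1::-1])))
# handle direction
A2=atz(im,np.array([296,192])*.64,.185);B2=atz(im,np.array([340,387])*.64,.185)
print(np.degrees(np.arctan2(*(A2-B2)[1::-1])),np.linalg.norm(A2-B2))
C=(A+B)/2
go([C[0],C[1],.208],np.degrees(np.arctan2(*(A-B)[1::-1])))
```

```text
[0.4956 0.3087 0.218 ] [0.5659 0.2999 0.218 ] [0.5308 0.3043 0.218 ] 0.07091003856907033 172.82650490206515
175.21272666973582 0.13940610518388696
go [0.5308 0.3043 0.208 ] rows dx dy dz spin: [0.0046 0.0037 0.2458] -0.0189 j6 -0.92 psi 166.0
```

```bash
python3 -m creep '[[1,0.004,0.003,0.05,-0.019],[1,0.004,0.003,0.12,-0.019],[1,0.004,0.003,0.2,-0.019],[1,0.004,0.003,0.243,-0.019],[0,0.004,0.003,0.243,-0.019],[0,0.004,0.003,0.243,-0.019],[0,0.004,0.003,0.243,-0.019],[0,0.004,0.003,0.243,-0.019],[0,0.004,0.003,0.243,-0.019],[0,0.004,0.003,0.243,-0.019]]' 50; python3 -m creep '[[0,0,0,0,0],[0,0,0,0,0]]'
```

```text
clock: 25.6
position: [0.5317, 0.3011, 0.2124]
ee_rot: [0.001, 0.062, 0.998, -0.003]
contact_force: [-1.6, -7.3, 5.1]
width: 0.0107
gripper_force: 51.9
clock: 25.8
position: [0.5317, 0.3011, 0.2124]
ee_rot: [0.001, 0.062, 0.998, -0.003]
contact_force: [-1.5, -7.3, 5.4]
width: 0.0109
gripper_force: 51.9
```

```bash
python3 -c "
from h import *
s,p,R,a=pose();print(p,a,s['moment'],s['contact_force'])"
```

```text
[0.5317 0.3011 0.2124] 172.899548881388 [-1.1546  0.1534 -0.0694] [-1.481  -7.2973  5.3565]
```

```bash
python3 -m creep '[[0,0,-0.004,0,0.02],[0,0,-0.004,0,0.043],[0,0,-0.004,0,0.066],[0,0,-0.004,0,0.089],[0,0,-0.004,0,0.112],[0,0,-0.004,0,0.135],[0,0,-0.004,0,0.158],[0,0,-0.004,0,0.18],[0,0,-0.004,0,0.2],[0,0,-0.004,0,0.215]]' 60;  python3 -m creep '[[0,0,0,0,0.012],[0,0,0,0,0.025],[0,0,0,0,0.033],[0,0,0,0,0.038],[0,0,0,0,0.038]]'; python3 -c "
from h import *
s,p,R,a=pose();print(p,a,s['moment'],s['contact_force'])"
```

```text
clock: 26.8
position: [0.5318, 0.3011, 0.2124]
ee_rot: [0.002, 0.674, 0.739, 0.0]
contact_force: [0.2, -3.4, 4.8]
width: 0.0105
gripper_force: 60.4
clock: 27.3
position: [0.5318, 0.3011, 0.2124]
ee_rot: [0.002, 0.755, 0.656, 0.001]
contact_force: [0.0, -3.3, 6.1]
width: 0.0107
gripper_force: 67.1
[0.5318 0.3011 0.2124] 82.0349692799924 [-0.6251  0.0914  1.3354] [ 0.0201 -3.311   6.1116]
```

```bash
python3 -m creep '[[1,0,0,0,-0.004],[1,0,0,0,-0.004],[1,0,0,0,-0.004],[1,0,0,0,-0.004],[1,0,0,0,-0.004],[1,0,0,-0.08,-0.004],[1,0,0,-0.18,-0.004],[1,0,0,-0.24,-0.004],[1,0,0,-0.24,-0.004]]'
python3 - <<'E'
from h import *
s,p,R,a=pose();print(p,a)
im=eyes.get_image('wrist')
cv2.imwrite('pics/v2.png',cv2.resize(im['frame'],(800,600))[:,:,::-1])
go([.549,-.183,.25],180)
E
```

```text
clock: 28.2
position: [0.5331, 0.3031, 0.3362]
ee_rot: [0.002, 0.747, 0.664, 0.005]
contact_force: [-0.1, -0.0, -0.6]
width: 0.0853
gripper_force: 0.0
[0.5331 0.3031 0.3362] 83.27562406598673
go [ 0.549 -0.183  0.25 ] rows dx dy dz spin: [-0.9609  0.1466  0.1643] -0.2687 j6 0.52 psi 83.3
```

View pics/v2.png

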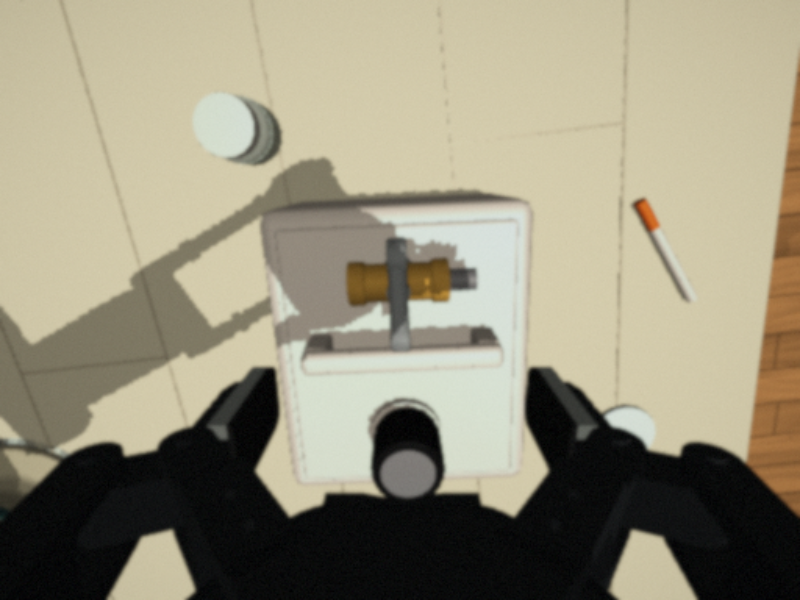

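```bash
python3 -m creep '[[1,-0.961,0.147,0,0],[1,-0.961,0.147,0,0],[1,-0.961,0.147,0,0],[1,-0.961,0.147,0,0],[1,-0.961,0.147,0,0],[1,-0.961,0.147,0,0],[1,-0.961,0.147,0.1,0],[1,-0.961,0.147,0.2,0],[1,-0.961,0.147,0.32,0],[1,-0.961,0.147,0.32,0]]'; python3 -m creep '[[1,0,0,0,0],[1,0,0,0,0]]'
python3 - <<'E'
from h import *
im=eyes.get_image('wrist');s,p,R,a=pose();print(a)
for x in caps(minc=.35):
    d=disc(im,x[0][:2])
    if abs(x[0][0]-.549)<.05 and abs(x[0][1]+.182)<.05 and d is not None: go([d[0],d[1],.036])
E
```

```text
clock: 29.25
position: [0.5457, -0.1518, 0.21]
ee_rot: [-0.001, 0.748, 0.664, -0.0]
contact_force: [1.2, -0.1, -0.5]
width: 0.0854
gripper_force: 0.0
clock: 29.45
position: [0.5454, -0.1502, 0.2103]
ee_rot: [-0.002, 0.748, 0.664, -0.001]
contact_force: [-0.2, 0.2, 0.5]
width: 0.0856
gripper_force: 0.0
83.24726425734414
cap [ 0.3226 -0.1358] conf 0.71 rms px 0.43 2view None 
cap [ 0.5483 -0.1807] conf 0.66 rms px 0.58 2view None 
cap [ 0.4225 -0.0516] conf 0.65 rms px 1.6 2view [ 0.422  -0.0523  0.0003] 1.75
cap [ 0.6453 -0.1212] conf 0.61 rms px 0.67 2view [ 0.6433 -0.1207  0.0049] 1.57
disc [ 60 191] [    0    56   512   279 25323] -> [ 0.4399 -0.1324]
disc [264 206] [ 246  188   40   37 1150] -> [ 0.5499 -0.181 ]
go [ 0.5499 -0.181   0.036 ] rows dx dy dz spin: [-0.0618  0.011   0.3562] 0 j6 -0.27 psi 83.4
disc [128 101] [ 104   78   42   45 1495] -> [ 0.4196 -0.0501]
disc [348 143] [ 327  120   43   43 1423] -> [ 0.6455 -0.1188]
```

```bash
python3 -m creep '[[1,-0.062,0.008,0.1,0],[1,-0.062,0.008,0.2,0],[1,-0.062,0.008,0.28,0],[1,-0.062,0.008,0.35,0],[0,-0.062,0.008,0.352,0],[0,-0.062,0.008,0.352,0],[0,-0.062,0.008,0.352,0],[0,-0.062,0.008,0.352,0],[0,-0.062,0.008,0.352,0],[0,-0.062,0.008,0.352,0]]' 50;python3 -m creep '[[0,0,0,-0.05,0],[0,0,0,-0.15,0],[0,0,0,-0.24,0],[0,0,0,-0.26,0],[0,0,0,-0.26,0]]'; python3 -c "
from h import *
go([.568,-.335,.17],180);go([.568,-.335,.045],180)"
```

```text
clock: 30.7
position: [0.5483, -0.1821, 0.0385]
ee_rot: [0.002, 0.747, 0.664, 0.001]
contact_force: [1.0, 0.4, 7.2]
width: 0.0545
gripper_force: 53.4
clock: 31.2
position: [0.5482, -0.1822, 0.169]
ee_rot: [0.002, 0.747, 0.664, 0.001]
contact_force: [-0.1, 0.2, -0.5]
width: 0.0546
gripper_force: 53.2
go [ 0.568 -0.335  0.17 ] rows dx dy dz spin: [-0.2989  0.0752 -0.001 ] -0.2687 j6 -0.32 psi 83.3
go [ 0.568 -0.335  0.045] rows dx dy dz spin: [-0.2985  0.0739  0.2489] -0.2687 j6 -0.32 psi 83.3
```

```bash
python3 -m creep '[[0,-0.299,0.074,0,-0.266],[0,-0.299,0.074,0,-0.266],[0,-0.299,0.074,0,-0.266],[0,-0.299,0.074,0,-0.266],[0,-0.299,0.074,0,-0.266],[0,-0.299,0.074,0,-0.266],[0,-0.299,0.074,0,-0.266],[0,-0.299,0.074,0,-0.266],[0,-0.299,0.074,0.06,-0.266],[0,-0.299,0.074,0.12,-0.266]]';python3 -m creep '[[0,0,0,0,-0.024],[0,0,0,0,-0.025],[0,0,0,0,-0.025]]'; python3 -c "
from h import *
go([.568,-.335,.045],180)"
```

```text
clock: 32.2
position: [0.5655, -0.334, 0.1041]
ee_rot: [-0.001, 0.091, 0.996, 0.0]
contact_force: [0.6, -0.4, -1.1]
width: 0.0545
gripper_force: 53.1
clock: 32.5
position: [0.5657, -0.3341, 0.1051]
ee_rot: [-0.001, 0.017, 1.0, 0.001]
contact_force: [-0.3, -0.5, -1.2]
width: 0.0544
gripper_force: 53.1
go [ 0.568 -0.335  0.045] rows dx dy dz spin: [-0.0048 -0.0017  0.1202] -0.0055 j6 -2.18 psi 178.0
```

```bash
python3 -m creep '[[0,-0.004,0,0.06,0],[0,-0.004,0,0.11,0],[0,-0.004,0,0.119,0],[0.85,-0.004,0,0.119,0],[0.85,-0.004,0,0.119,0],[0.85,-0.004,0,0.119,0],[0.85,-0.004,0,0.05,0],[0.85,-0.004,0,-0.05,0],[0.85,-0.004,0,-0.15,0],[0.85,-0.004,0,-0.15,0]]'; python3 -c "
from h import *
go([.645,-.119,.18],180)"
```

```text
clock: 33.5
position: [0.5725, -0.3375, 0.1918]
ee_rot: [0.008, 0.016, 1.0, -0.006]
contact_force: [0.4, 0.5, 0.2]
width: 0.0723
gripper_force: 0.0
go [ 0.645 -0.119  0.18 ] rows dx dy dz spin: [-0.1307  0.4417  0.021 ] -0.0051 j6 -2.18 psi 178.2
```

```bash
python3 -m creep '[[1,-0.131,0.442,0.02,0],[1,-0.131,0.442,0.02,0],[1,-0.131,0.442,0.02,0],[1,-0.131,0.442,0.02,0],[1,-0.131,0.442,0.02,0],[1,-0.131,0.442,0.02,0],[1,-0.131,0.442,0.02,0]]'
python3 - <<'E'
from h import *
im=eyes.get_image('wrist')
for x in caps(minc=.35):
    d=disc(im,x[0][:2])
    if abs(x[0][0]-.645)<.05 and abs(x[0][1]+.119)<.05 and d is not None: go([d[0],d[1],.036])
E
```

```text
clock: 34.2
position: [0.641, -0.1152, 0.1723]
ee_rot: [0.001, 0.015, 1.0, -0.001]
contact_force: [-1.0, -0.2, -0.1]
width: 0.0852
gripper_force: 0.0
cap [ 0.5678 -0.3245] conf 0.93 rms px 8.53 2view [ 0.5676 -0.3491 -0.0306] 4.9
cap [ 0.6454 -0.1189] conf 0.74 rms px 0.46 2view [ 0.6427 -0.1198  0.0079] 2.2
disc [ 21 118] [   0   92   34   51 1392] -> [ 0.5686 -0.3305]
disc [252 193] [ 229  173   45   42 1480] -> [ 0.6458 -0.1196]
go [ 0.6458 -0.1196  0.036 ] rows dx dy dz spin: [-0.0107 -0.0045  0.2715] 0 j6 -1.82 psi 178.1
```

```bash
python3 -m creep '[[1,-0.008,-0.006,0.1,0],[1,-0.008,-0.006,0.2,0],[1,-0.008,-0.006,0.265,0],[1,-0.008,-0.006,0.267,0],[0,-0.008,-0.006,0.267,0],[0,-0.008,-0.006,0.267,0],[0,-0.008,-0.006,0.267,0],[0,-0.008,-0.006,0.267,0],[0,-0.008,-0.006,0.267,0],[0,-0.008,-0.006,0.267,0]]' 50;python3 -m creep '[[0,0,0,-0.05,0],[0,0,0,-0.15,0],[0,0,0,-0.25,0],[0,0,0,-0.28,0],[0,0,0,-0.28,0]]'; python3 -c "
from h import *
go([.498,-.335,.045],180)"
```

```text
clock: 35.45
position: [0.6468, -0.1196, 0.0411]
ee_rot: [0.003, 0.016, 1.0, -0.001]
contact_force: [-0.4, -1.2, 7.5]
width: 0.0545
gripper_force: 53.4
clock: 35.95
position: [0.6466, -0.1193, 0.1829]
ee_rot: [0.004, 0.016, 1.0, -0.001]
contact_force: [0.7, 0.1, -0.7]
width: 0.0543
gripper_force: 52.9
go [ 0.498 -0.335  0.045] rows dx dy dz spin: [ 0.286  -0.44    0.2743] -0.005 j6 -1.83 psi 178.2
```

```bash
python3 -m creep '[[0,0.286,-0.442,0,0],[0,0.286,-0.442,0,0],[0,0.286,-0.442,0,0],[0,0.286,-0.442,0,0],[0,0.286,-0.442,0,0],[0,0.286,-0.442,0.05,0],[0,0.286,-0.442,0.12,0],[0,0.286,-0.442,0.12,0],[0,0.286,-0.442,0.12,0]]'; python3 -c "
from h import *
go([.498,-.335,.047],180)"
```

```text
clock: 36.85
position: [0.4939, -0.3343, 0.1168]
ee_rot: [-0.001, 0.016, 1.0, 0.001]
contact_force: [0.4, -0.3, -0.0]
width: 0.0543
gripper_force: 53.1
go [ 0.498 -0.335  0.047] rows dx dy dz spin: [-0.0086 -0.0015  0.1396] -0.005 j6 -2.25 psi 178.2
```

```bash
python3 -m creep '[[0,-0.006,0,0.07,0],[0,-0.006,0,0.13,0],[0,-0.006,0,0.138,0],[0.85,-0.006,0,0.138,0],[0.85,-0.006,0,0.138,0],[0.85,-0.006,0,0.138,0],[0.85,-0.006,0,0.06,0],[0.85,-0.006,0,-0.04,0],[0.85,-0.006,0,-0.12,0],[0.85,-0.006,0,-0.12,0]]'; python3 -c "
from h import *
go([.420,-.051,.175],180)"
```

```text
clock: 37.85
position: [0.5012, -0.3382, 0.1865]
ee_rot: [0.006, 0.016, 1.0, -0.005]
contact_force: [-0.1, -0.9, 0.5]
width: 0.0725
gripper_force: 0.0
go [ 0.42  -0.051  0.175] rows dx dy dz spin: [0.1806 0.5692 0.0149] -0.005 j6 -2.25 psi 178.2
```

```bash
python3 -m creep '[[1,0.181,0.57,0.015,0],[1,0.181,0.57,0.015,0],[1,0.181,0.57,0.015,0],[1,0.181,0.57,0.015,0],[1,0.181,0.57,0.015,0],[1,0.181,0.57,0.015,0],[1,0.181,0.57,0.015,0],[1,0.181,0.57,0.015,0]]'
python3 - <<'E'
from h import *
im=eyes.get_image('wrist')
for x in caps(minc=.35):
    d=disc(im,x[0][:2])
    if abs(x[0][0]-.42)<.05 and abs(x[0][1]+.051)<.05 and d is not None: go([d[0],d[1],.036])
E
```

```text
clock: 38.65
position: [0.4161, -0.0467, 0.1711]
ee_rot: [0.001, 0.014, 1.0, -0.0]
contact_force: [0.1, 0.2, 1.0]
width: 0.0853
gripper_force: 0.0
cap [ 0.4196 -0.0481] conf 0.84 rms px 1.72 2view None 
cap [ 0.3658 -0.2886] conf 0.69 rms px 31.74 2view None 
cap [ 0.3246 -0.1341] conf 0.67 rms px 1.33 2view [ 0.3239 -0.1343 -0.0029] 2.63
cap [ 0.5001 -0.3101] conf 0.65 rms px 14.44 2view None 
cap [ 0.5627 -0.3298] conf 0.59 rms px 12.7 2view [ 0.5833 -0.3594 -0.0305] 7.44
disc [254 192] [ 229  172   45   42 1497] -> [ 0.4196 -0.0508]
go [ 0.4196 -0.0508  0.036 ] rows dx dy dz spin: [-0.0054 -0.0037  0.2692] 0 j6 -1.82 psi 178.1
disc: no
disc [152  91] [ 121   56   78   68 3727] -> [ 0.3227 -0.1307]
disc: no
disc [  9 320] [  0 311  17  23 229] -> [ 0.5616 -0.3335]
```

```bash
python3 -m creep '[[1,-0.004,-0.006,0.1,0],[1,-0.004,-0.006,0.2,0],[1,-0.004,-0.006,0.265,0],[1,-0.004,-0.006,0.267,0],[0,-0.004,-0.006,0.267,0],[0,-0.004,-0.006,0.267,0],[0,-0.004,-0.006,0.267,0],[0,-0.004,-0.006,0.267,0],[0,-0.004,-0.006,0.267,0],[0,-0.004,-0.006,0.267,0]]' 50;python3 -m creep '[[0,0,0,-0.05,0],[0,0,0,-0.15,0],[0,0,0,-0.25,0],[0,0,0,-0.28,0],[0,0,0,-0.28,0]]'; python3 -c "
from h import *
go([.430,-.335,.045],180)"
```

```text
clock: 39.9
position: [0.4201, -0.0514, 0.039]
ee_rot: [0.002, 0.016, 1.0, -0.001]
contact_force: [-1.1, -1.9, 8.4]
width: 0.0546
gripper_force: 53.2
clock: 40.4
position: [0.4203, -0.0511, 0.1807]
ee_rot: [0.004, 0.016, 1.0, -0.001]
contact_force: [0.4, -0.0, -0.6]
width: 0.0546
gripper_force: 53.2
go [ 0.43  -0.335  0.045] rows dx dy dz spin: [-0.0348 -0.5662  0.2731] -0.005 j6 -1.83 psi 178.2
```

```bash
python3 -m creep '[[0,-0.03,-0.566,0,0],[0,-0.03,-0.566,0,0],[0,-0.03,-0.566,0,0],[0,-0.03,-0.566,0,0],[0,-0.03,-0.566,0,0],[0,-0.03,-0.566,0,0],[0,-0.03,-0.566,0.06,0],[0,-0.03,-0.566,0.06,0],[0,-0.03,-0.566,0.06,0]]'
python3 - <<'E'
from h import *
s,p,R,a=pose(); im=eyes.get_image('wrist')
cv2.imwrite('pics/cr.png',im['frame'][:,:,::-1])
go([.430,-.335,.047],180)
E
```

```text
clock: 41.3
position: [0.423, -0.3325, 0.1456]
ee_rot: [-0.002, 0.016, 1.0, 0.002]
contact_force: [0.0, -0.6, 0.3]
width: 0.0545
gripper_force: 53.4
go [ 0.43  -0.335  0.047] rows dx dy dz spin: [-0.0127 -0.004   0.1994] -0.0049 j6 -2.33 psi 178.2
```

View pics/cr.png

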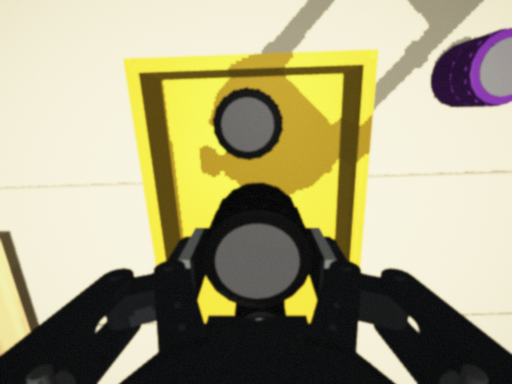

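Crate view: first cap stands at (248,123) with clear space for the held one at (258,260).

```bash
python3 -m creep '[[0,-0.012,-0.003,0.06,0],[0,-0.012,-0.003,0.14,0],[0,-0.012,-0.003,0.19,0],[0,-0.012,-0.003,0.198,0],[0.85,-0.012,-0.003,0.198,0],[0.85,-0.012,-0.003,0.198,0],[0.85,-0.012,-0.003,0.198,0],[0.85,-0.012,-0.003,0.1,0],[0.85,-0.012,-0.003,0,0],[0.85,-0.012,-0.003,-0.1,0]]'; python3 -m creep '[[0.85,-0.1,0,-0.2,0],[0.85,-0.3,0,-0.25,0],[0.85,-0.3,0,-0.25,0],[0.85,-0.3,0,-0.25,0],[0.85,-0.3,0,-0.25,0]]'
python3 - <<'E'
from h import *
T=eyes.get_image('top');S=eyes.get_image('scene');im=eyes.get_image('wrist')
a=cv2.resize(S['frame'][110:300,110:370],(800,585),interpolation=cv2.INTER_CUBIC)
cv2.imwrite('pics/f1.png',a[:,:,::-1])
b=np.hstack([T['frame'][100:330,100:450],im['frame'][:230,60:]])
cv2.imwrite('pics/f2.png',b[:,:800,::-1])
E
```

```text
clock: 42.35
position: [0.4302, -0.3357, 0.2001]
ee_rot: [0.001, 0.016, 1.0, -0.001]
contact_force: [0.4, -1.0, 0.2]
width: 0.0726
gripper_force: 0.0
clock: 42.85
position: [0.5862, -0.3411, 0.3271]
ee_rot: [0.006, 0.014, 1.0, -0.003]
contact_force: [-1.5, -0.2, 0.1]
width: 0.0727
gripper_force: 0.0
```

View pics/f1.png

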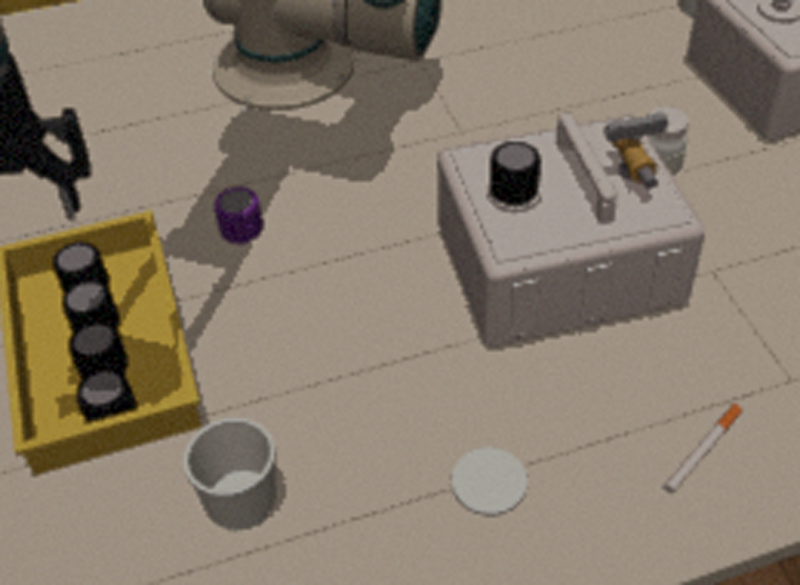

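View pics/f2.png

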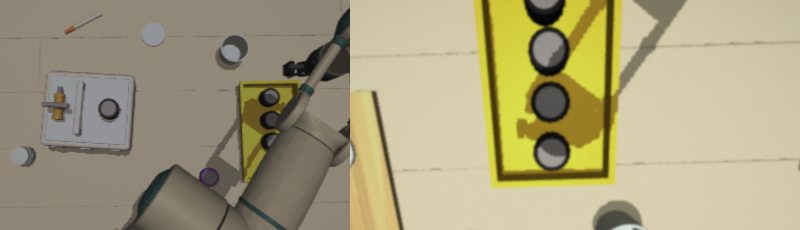

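Run:
```python
from h import *
obs=[]
for n in ('scene','top'):
    im=eyes.get_image(n); X=np.array([.521,.1595,.148]); c=cyl(im,X)
    L=[np.array(r['bbox'],float)+[0,0,1,1] for r in eyes.regions_of(n,'cap_1')]
    b=min(L,key=lambda b:np.abs(b-c).max()); print(n,c,b); obs.append((im,b))
f=least_squares(lambda q:np.concatenate([cyl(i,q)-b for i,b in obs]),X); print(f.x,np.sqrt(np.mean(f.fun**2)))
```

```text
scene [269.125  154.6437 285.9078 176.2014] [268.6 155.5 286.  177.7]
top [196.9062 197.9123 218.5339 219.7046] [195.  194.7 221.3 222.4]
[0.5224 0.1585 0.1451] 1.9213355656313702
```

The measured cap height (0.145 m, so noisy by a few millimetres) agrees with home at 0.148 m. Handing in.

```bash
python3 -c "
from rig import manip
print(manip.sign_off())"
```

```text
the job is handed in; nothing more can be done
None
```

The second cap I tried fitted and is screwed home, the vent was shut after it, the other four caps stand in the yellow crate, and the cup, jar and disc were not touched; the job was handed in at about 43 s, and no verdict came back.

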